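Turn the snack carousel to bring the tub to the serving side

ROBOT

A 6-joint arm with a two-finger parallel gripper is mounted at the origin on a cart in front of the work surface, level with it; the furniture and walls round the work are solid. World frame = base frame: x ahead of the robot, y to its left, z up, the work surface at z = 0. Lengths are in mm, angles in rad, forces in N, time in s.
With the tool pointing down it reaches from about 400 to 925 mm from the base axis. Payload 12.5 kg.
Tool frame: the origin (TCP) lies at the very end of the fingers, on their centre line; the grasp point (between the pads) lies 19 mm behind it; z points along the fingers, y is the line along which they close (so a half turn about z gives the same grasp; the last joint's range is limited). The gripper opens to 95 mm and grips with 3 to 60 N. Pads are 20 mm wide; open, the fingers measure 119 mm over their backs; the gripper's body (75 mm by 180 mm) begins 59 mm behind the grasp point.
Start: joints at [-1.363, 0.491, 1.559, -0, 1.092, -0.106], TCP at [192.945, -594.491, 214.661] pointing down, gripper open.
Joint ranges: [-3.1, 3.1], [-0.84, 2.19], [0.05, 2.79], [-1.13, 4.28], [0.06, 2.93], [-2.69, 2.69]. Speed limits (rad/s): [2.22, 2.22, 2.79, 3.14, 3.14, 3.14].

INTERFACE

Orientations are given as [roll, pitch, yaw] about the fixed x, y, z axes, in that order (R = Rz(yaw) Ry(pitch) Rx(roll)).
In Python, from cell import state, imaging, env, spot_in, mark_of gives the robot as it stands. The module is installed in compiled form; this text tells all that it offers.
- The arm moves only by the tool step_arm, never from a script. Its argument "increments" is a list of rows, each an object with "slide": the shift along the tool's x, y, z in m, a list of three; "roll": the turn about the tool's z in rad. A call has 1 to 5 rows; each row is the pose to reach, as a shift and turn from the pose commanded when the call began, along the tool's axes at that moment; what a row does not reach only later rows make up. A row lasts 1/8 s, in which the tool goes at most 62.5 mm and 10.7 degrees, less where a joint would pass 70% of its speed; a pose out of reach is approached as far as the arm can. A call with a gripper value outside its range is refused whole. "fingers" is the opening, from 0 (shut) to 1 (fully open), set as the call begins (left out, the last holds). The fingers move at their own pace and stop on an object; the grip force is fixed at half the most. Time passes only in rows, so rows that repeat a pose let the fingers close. It gives the time, the measured TCP pose, the force, the opening and the grip force at its end, in the units of the state.
- state(): the state, without advancing time (a new reading comes with each control period).
- imaging.read_camera(name): name is "side" or "top"; returns a dict with "color" (420x560x3 uint8, red, green, blue), "z_map" (420x560 float32, mm along the optical axis (not along the pixel's ray), 0 where there is no reading), "intrinsics" (3x3 intrinsics, pixels), "camera_from_world" (4x4, takes a point from world to camera coordinates). Camera axes: x right, y up, looking along -z (the intrinsics and any distortion apply to the point x, -y, -z); pixel columns grow to the right and rows downward; lengths in mm; the calibration is good to about 2 mm. A picture is of the moment at which its call begins.
- env.job_done(): hands the job in; it is judged then, once.
Trained networks look in the newest picture that a camera, given by its name, has taken for a name from the list of things; names that differ only in an ending like _2 or _b are one class to them, and where a whole thing is asked for, a point or a joint stands for the part that bears it (a point fixed in the world has none). Each returns a list of dicts, best first, with "confidence" (0 to 1); they miss things now and then, are a little off and sometimes report something else, mostly with a low value. They report only what shows in the picture. A call takes as long as a camera call. They do not tell look-alikes from the thing itself.
- spot_in(camera, target): "bbox" ([left, top, right, bottom] in pixels, round what is visible of it).
- mark_of(camera, target): "uv" ([column, row] in pixels: a listed point, or the origin of a listed thing).
The state is a dict: "t": time; "joints": joint angles; "qvel": joint speeds; "tau": joint torques, N m; "eef_pos": TCP position; "tcp_rot": TCP orientation; "ft_force": force on the tool from outside, world axes, zero at the start; "moment": the same for the moment, N m; "opening": opening from 0.0 (shut) to 1.0 (fully open); "grip_force": force on a finger pad.
Only numpy, scipy, OpenCV 4.12 (cv2) and the standard library are available. Lean on these libraries where they do the work, as an engineer would, in place of code of your own. Each camera call takes 0.05 s, during which the arm holds its last target. There are 200 camera calls.

TASK

Push the posts on the rim of the snack carousel with a fingertip or the outside of the fingers to turn it, either way round, until the yoghurt tub stands squarely in front of the tongue on the carousel's foot, and leave it there. Turn it gently, without whirling it, and only push: do not pinch or straddle a post between the fingers, and do not touch, lift, tip or shift anything that stands on the carousel; leave the other things on the counter alone.

Things in the scene. Friction and masses are not known exactly. Their poses are not given: they have to be found in the camera images.
- stand: the carousel's fixed steel foot: a round plate hidden under the turntable, with one flat tongue 44 mm wide and 8 mm thick that sticks out from under the rim to 217 mm from the middle, with a round boss (top 18 mm above the counter) on its end. Origin: on the turning axis, at counter height. Its -x axis points along the tongue, within 0.3 rad of straight to the robot's side of the counter; z up.
- turntable (a joint): angle of the turntable in rad, 0 at the start, growing anticlockwise seen from above, no stops. Light friction (about 1 N at a post turns it); it stays where it is left and hardly coasts. The turntable is a round white disc, 304 mm across, its top 28 mm above the counter, with six upright posts; it cannot be lifted off.
- axis (a point): centre of the turntable's top, on the turning axis, 28 mm above the counter
- post0 (a point): top centre of push post 0 of six equal steel posts standing on the turntable near its rim: upright, 22 mm thick, 85 mm tall (top 113 mm above the counter), 138 mm from the axis, 60 degrees apart (numbered anticlockwise from above). There is nothing else higher than 125 mm on the turntable.
- post1 (a point): top centre of push post 1 of six equal steel posts standing on the turntable near its rim: upright, 22 mm thick, 85 mm tall (top 113 mm above the counter), 138 mm from the axis, 60 degrees apart (numbered anticlockwise from above). There is nothing else higher than 125 mm on the turntable.
- post2 (a point): top centre of push post 2 of six equal steel posts standing on the turntable near its rim: upright, 22 mm thick, 85 mm tall (top 113 mm above the counter), 138 mm from the axis, 60 degrees apart (numbered anticlockwise from above). There is nothing else higher than 125 mm on the turntable.
- post3 (a point): top centre of push post 3 of six equal steel posts standing on the turntable near its rim: upright, 22 mm thick, 85 mm tall (top 113 mm above the counter), 138 mm from the axis, 60 degrees apart (numbered anticlockwise from above). There is nothing else higher than 125 mm on the turntable.
- post4 (a point): top centre of push post 4 of six equal steel posts standing on the turntable near its rim: upright, 22 mm thick, 85 mm tall (top 113 mm above the counter), 138 mm from the axis, 60 degrees apart (numbered anticlockwise from above). There is nothing else higher than 125 mm on the turntable.
- post5 (a point): top centre of push post 5 of six equal steel posts standing on the turntable near its rim: upright, 22 mm thick, 85 mm tall (top 113 mm above the counter), 138 mm from the axis, 60 degrees apart (numbered anticlockwise from above). There is nothing else higher than 125 mm on the turntable.
- tub: the yoghurt tub: a small tapered cup with a flat lid, 72 mm wide and 71 mm tall, the only tub on the turntable. It stands loose on it, 65 to 75 mm from the axis. Origin: centre of its underside, z axis up through the lid.
- shaker_a: a shaker with a domed top, 44 mm wide and 90 mm tall, loose on the turntable about 70 mm from the axis; origin: centre of its underside
- shaker_b: the other shaker, of the same shape and size, loose on the turntable about 70 mm from the axis; origin: centre of its underside
- iced_doughnut: an iced doughnut 100 mm across and 40 mm tall, loose on the turntable about 70 mm from the axis; origin: centre of its underside
- can: a drinks can, 66 mm wide and 115 mm tall, standing on the counter to the right of the carousel; origin: centre of its underside
- scissors: scissors, 206 x 84 x 11 mm, lying on the counter to the right of the carousel
- keys: a bunch of keys, 104 x 115 x 8 mm, lying on the counter at the front left
- tray_doughnut: a doughnut, 100 mm across, lying in the open card tray (walls 51 mm tall) to the left of the carousel
Not all that is in view belongs to the job. What is shaped like the tub but purple is not meant.

How it is judged:
By the outcome, as a careful person would: the job done as asked, in the order asked, and still so for the second after the job is handed in, with the robot touching nothing.
It also fails if it takes over 58 s, if anything falls off the work surface, if the arm or the gripper's body presses on something with over 40 N, if the wrist force passes 120 N, or if a joint passes its speed limit or range.

## Working session

There is one attempt and no reset: what is moved stays moved. The work goes in short steps, Python scripts to look and compute and a tool call to move; the robot and the scene stay as the last step left them, time stands still between calls to the robot, and variables do not carry over. Pictures are saved under pics/ and viewed, at most 10 in all, crops included, and the job is handed in when it is done.

Besides the shell and the picture viewer there is one more tool, called after "Emit:" as name(argument=value, ...), one argument or row to a line, values as JSON. step_arm: Moves the arm, as the interface text tells. Its arguments: {"type":"object","properties":{"increments":{"type":"array"},"fingers":{"type":"number"}},"required":["increments"]}

```bash
mkdir -p pics; cat > h.py <<'E'
import numpy as np, cv2
from cell import state, imaging, env, spot_in, mark_of
def ray(c,uv):
    K=c["intrinsics"];M=c["camera_from_world"]
    d=np.array([(uv[0]-K[0,2])/K[0,0],-(uv[1]-K[1,2])/K[1,1],-1.])
    R=M[:3,:3];return -R.T@M[:3,3],R.T@d
def at_z(c,uv,z):
    o,d=ray(c,uv);return o+d*(z-o[2])/d[2]
def cloud(c):
    z=c["z_map"];v,u=np.mgrid[:z.shape[0],:z.shape[1]]
    K=c["intrinsics"];M=c["camera_from_world"]
    p=np.stack([(u-K[0,2])/K[0,0]*z,-(v-K[1,2])/K[1,1]*z,-z],-1)
    P=(p-M[:3,3])@M[:3,:3];P[z==0]=np.nan;return P
def save(c,n): cv2.imwrite("pics/"+n,c["color"][:,:,::-1])
E
python3 - <<'E'
from h import *
np.set_printoptions(precision=1,suppress=True)
for n in("top","side"):
    c=imaging.read_camera(n);save(c,n+"0.png");print(n,ray(c,(280,210)))
    for t,z in [("axis",28),("stand",0),("tub",28)]+[("post%d"%i,113) for i in range(6)]+[("shaker_a",28),("iced_doughnut",28),("can",0)]:
        print(t,[(np.round(m["uv"]),round(m["confidence"],2),at_z(c,m["uv"],z)[:2]) for m in mark_of(n,t)][:3])
    print([ (b["bbox"],b["confidence"]) for b in spot_in(n,"tub")])
print(state())
E
```

```text
top (array([-311.3,  422.8, 1452.9]), array([ 0.5, -0.2, -0.8]))
axis [(array([300., 204.]), 0.92, array([550., -51.]))]
stand []
tub [(array([220., 220.]), 0.85, array([598.1, 276.1])), (array([164., 262.]), 0.67, array([497. , 523.7])), (array([234., 236.]), 0.6, array([509. , 248.1]))]
post0 [(array([274., 208.]), 0.91, array([518.2,  78.6])), (array([300., 163.]), 0.7, array([ 686.5, -105.5])), (array([271., 174.]), 0.68, array([674.4,  27.8]))]
post1 [(array([274., 208.]), 0.91, array([518.2,  78.6])), (array([300., 163.]), 0.7, array([ 686.5, -105.5])), (array([271., 174.]), 0.68, array([674.4,  27.8]))]
post2 [(array([274., 208.]), 0.91, array([518.2,  78.6])), (array([300., 163.]), 0.7, array([ 686.5, -105.5])), (array([271., 174.]), 0.68, array([674.4,  27.8]))]
post3 [(array([274., 208.]), 0.91, array([518.2,  78.6])), (array([300., 163.]), 0.7, array([ 686.5, -105.5])), (array([271., 174.]), 0.68, array([674.4,  27.8]))]
post4 [(array([274., 208.]), 0.91, array([518.2,  78.6])), (array([300., 163.]), 0.7, array([ 686.5, -105.5])), (array([271., 174.]), 0.68, array([674.4, 
[... 1873 characters left out ...]
54., 207.]), 0.63, array([637.8, -29. ]))]
iced_doughnut [(array([284., 221.]), 0.56, array([525.2,   7. ]))]
can [(array([289., 157.]), 0.86, array([ 651. , -394.1]))]
[([192.8, 251.3, 225.7, 284.6], 0.79), ([240.4, 255.0, 275.0, 291.6], 0.73), ([292.2, 182.2, 317.9, 208.1], 0.56), ([294.8, 309.8, 321.9, 342.6], 0.18)]
{'t': 1.4, 'joints': array([-1.4,  0.5,  1.6,  0. ,  1.1, -0.1]), 'qvel': array([-0.,  0., -0.,  0., -0.,  0.]), 'tau': array([ -0. , -61.2, -25.8,   0.1,   0. ,   0. ]), 'eef_pos': array([ 193. , -594.5,  214.7]), 'tcp_rot': array([ 3.1, -0. ,  0.3]), 'ft_force': array([ 0.5, -0.8, -0.3]), 'moment': array([-0.1,  0. , -0. ]), 'grip_force': 0.0, 'opening': 0.9987305438886368}
```

View pics/top0.png

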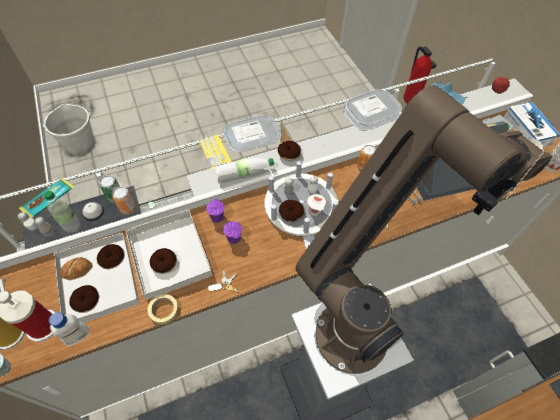

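View pics/side0.png

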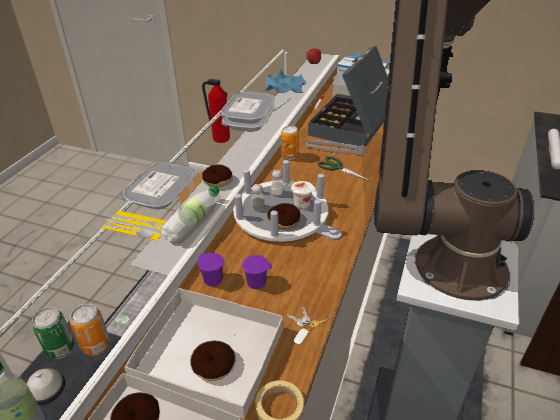

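Top: carousel at about (300,204), with the white tub at (316,203). Side: tub at (303,195), tongue and boss at about (328,232). Next I'll refine both and crop in.

```bash
cat >> h.py <<'E'
def posts(n,c):
    return [at_z(c,m["uv"],113)[:2] for m in mark_of(n,"post0") if m["confidence"]>.4]
E
python3 - <<'E'
from h import *
np.set_printoptions(precision=1,suppress=True)
A=np.array([550,-50])
for n in("top","side"):
    c=imaging.read_camera(n)
    for p in posts(n,c): d=p-A; print(n,p,np.hypot(*d),np.degrees(np.arctan2(d[1],d[0]))%360)
    P=cloud(c);r=np.hypot(P[...,0]-A[0],P[...,1]-A[1])
    m=(r>165)&(r<225)&(P[...,2]>4)&(P[...,2]<25)&(P[...,0]<500)
    q=P[m];print("boss",len(q),np.median(q,0) if len(q) else '')
    q=q[q[:,2]>13];print(" boss top",len(q),q.mean(0) if len(q) else '')
    m=(r<150)&(abs(P[...,2]-28)<3);q=P[m];print("disc",len(q),q.mean(0),q.min(0),q.max(0))
    m=(np.hypot(P[...,0]-490,P[...,1]+82)<60)&(abs(P[...,2]-71-28)<4);q=P[m];print("lid",len(q),q.mean(0),q.min(0),q.max(0))
    if n=="side": x,y,w,h=220,160,135,95
    else: x,y,w,h=255,160,95,80
    k=cv2.resize(c["color"][y:y+h,x:x+w],None,fx=5.9,fy=5.9,interpolation=cv2.INTER_CUBIC);cv2.imwrite("pics/%s1.png"%n,k[:,:,::-1])
E
```

```text
top [ 463.9 -145.3] 128.46006671475732 227.91817787976774
top [ 599.7 -196.9] 155.08171604694732 288.70878214231425
top [ 705.6 -130.1] 174.98040807073554 332.7618305650509
top [667.7  35.6] 145.53098437259362 36.03665611807739
top [419.3 -22.9] 133.43344348039506 168.28091113308088
top [522.3  66.7] 119.94799053425137 103.33715160083416
boss 99 [399.7  74.    5.7]
 boss top 8 [375.6  -9.1  17.9]
disc 1176 [550.7 -48.5  28. ] [ 405.9 -197.9   25. ] [697.6  88.7  31. ]
lid 179 [495.  -92.4  98.8] [ 453.5 -127.1   95. ] [532.5 -58.1 102.9]
side [ 582.7 -215.7] 168.8588689726019 281.17240208274416
side [662.1  46.2] 147.7804989954898 40.63547222070852
side [418.9 -10.2] 136.98085988015433 163.11623982601077
side [523.3  82.4] 135.04228418156094 101.38474707278247
side [ 466.9 -151. ] 130.83436625922914 230.55689610515645
boss 136 [373.1  -9.8   8.4]
 boss top 34 [375.4 -13.3  17.7]
disc 1817 [552.5 -24.2  27.9] [ 410.5 -197.4   25. ] [698.6  94.4  31. ]
lid 227 [499.2 -89.3  97.7] [ 458.5 -128.    95.1] [536.3 -54.6 102.3]
```

View pics/side1.png

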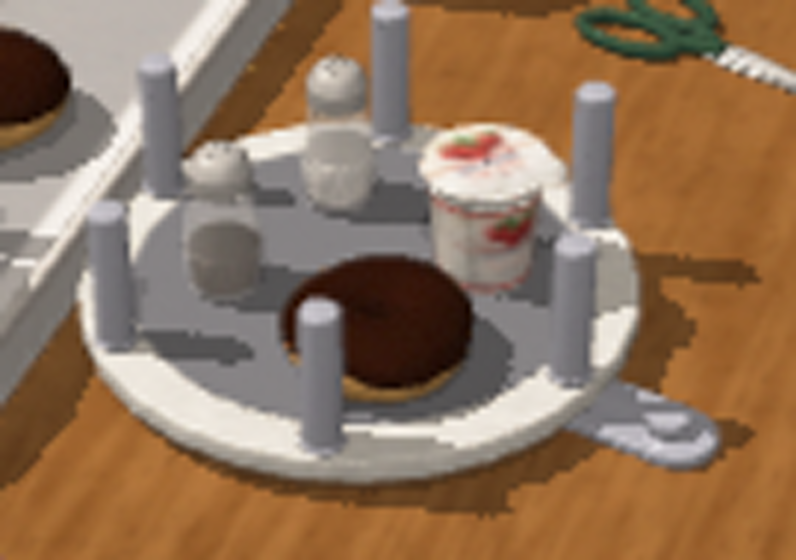

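View pics/top1.png

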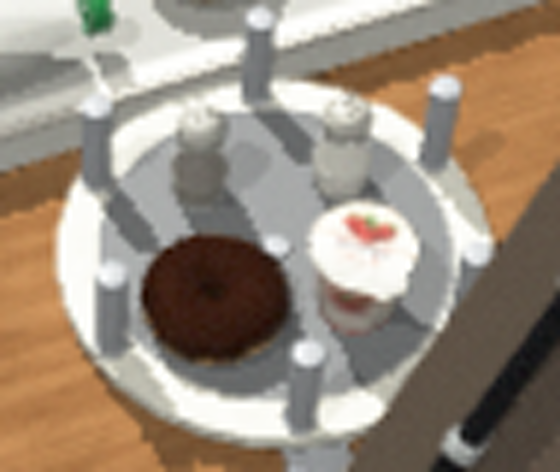

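Side crop: boss at crop (668,425), tub near the post on its far right, and one post almost over the tongue. Measured:
- Axis is about (552,-51.5).
- Tub bears about 215° (r = 70, as given).
- Tongue bears about 168°.

So I'll turn it about 47° clockwise, pushing the post at about 224° from behind.

```bash
cat >> h.py <<'E'
A=np.array([552.,-51.5])
def P(ang,r,z): a=np.radians(ang); return np.array([A[0]+r*np.cos(a),A[1]+r*np.sin(a),z])
def slide(t,frm=None):
    s=state(); y=s["tcp_rot"][2]
    d=np.array(t)-(s["eef_pos"] if frm is None else frm)
    return np.round(np.array([np.cos(y)*d[0]+np.sin(y)*d[1],np.sin(y)*d[0]-np.cos(y)*d[1],-d[2]])/1000,4)
E
python3 - <<'E'
from h import *
s=state();print(s["tcp_rot"],s["eef_pos"])
print(slide(P(240,145,214)),slide(P(240,145,70),P(240,145,214)))
for n in("top","side"):
    c=imaging.read_camera(n)
    if n=="side":
        for uv in[(333.2,232)]:
            d=at_z(c,uv,18)[:2]-A;print(np.hypot(*d),np.degrees(np.arctan2(d[1],d[0])))
E
```

```text
[ 3.14146105e+00 -3.55080904e-06  3.13800104e-01] [ 192.96000721 -594.48527245  214.6793113 ]
[ 0.4014 -0.3086  0.0007] [0.    0.    0.144]
185.79611158144982 165.49413416570835
```

Emit:
step_arm(
  increments=[
    {"slide":[0.045,-0.035,0],"roll":0},
    {"slide":[0.09,-0.07,0],"roll":0},
    {"slide":[0.135,-0.104,0],"roll":0},
    {"slide":[0.18,-0.139,0],"roll":0},
    {"slide":[0.2,-0.154,0],"roll":0},
  ],
  fingers=0,
)

```text
t: 2.33
eef_pos: [336.8, -384.0, 214.9]
tcp_rot: [3.141, -0.0, 0.316]
ft_force: [-0.0, -0.4, -1.2]
opening: 0.531
grip_force: 0.0
```

Emit:
step_arm(
  increments=[
    {"slide":[0.045,-0.035,0],"roll":0},
    {"slide":[0.09,-0.07,0],"roll":0},
    {"slide":[0.135,-0.104,0],"roll":0},
    {"slide":[0.18,-0.139,0],"roll":0},
    {"slide":[0.201,-0.155,0],"roll":0},
  ],
)

```text
t: 2.95
eef_pos: [480.2, -174.5, 214.8]
tcp_rot: [3.141, -0.0, 0.316]
ft_force: [-0.2, -0.8, 0.0]
opening: 0.023
grip_force: 0.0
```

```bash
python3 - <<'E'
from h import *
s=state();print(s["t"],s["tcp_rot"],s["eef_pos"],s["opening"],P(240,145,214))
c=imaging.read_camera("side");x,y,w,h=200,60,200,200
k=cv2.resize(c["color"][y:y+h,x:x+w],None,fx=3,fy=3,interpolation=cv2.INTER_CUBIC);cv2.imwrite("pics/s2.png",k[:,:,::-1])
E
```

```text
2.95 [ 3.14132966e+00 -3.58805680e-04  3.16056349e-01] [ 480.15058655 -174.5177104   214.7793414 ] 0.02322819560584634 [ 479.5        -177.07368355  214.        ]
```

View pics/s2.png

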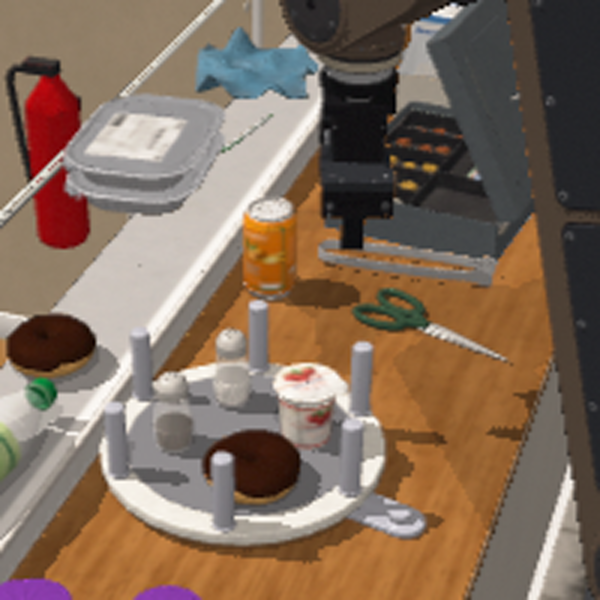

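The gripper is shut at about crop (350,250), clear behind the post at (360,350). I'll lower it now.

Emit:
step_arm(
  increments=[
    {"slide":[0,0,0.04],"roll":0},
    {"slide":[0,0,0.08],"roll":0},
    {"slide":[0,0,0.12],"roll":0},
    {"slide":[0,0,0.145],"roll":0},
    {"slide":[0,0,0.145],"roll":0},
  ],
)

```text
t: 3.62
eef_pos: [478.2, -176.9, 68.4]
tcp_rot: [-3.139, 0.002, 0.313]
ft_force: [0.2, -1.2, 0.0]
opening: 0.005
grip_force: 0.0
```

```bash
cat >> h.py <<'E'
def look(n):
    c=imaging.read_camera(n);Q=cloud(c);r=np.hypot(Q[...,0]-A[0],Q[...,1]-A[1])
    out={}
    # posts: detections near the right radius
    out["posts"]=sorted(round(float(np.degrees(np.arctan2(*(p-A)[::-1]))%360),1) for p in posts(n,c))
    hsv=cv2.cvtColor(c["color"],cv2.COLOR_RGB2HSV)
    m=(r<112)&(abs(Q[...,2]-99)<4); q=Q[m][:,:2]
    if len(q)>30:
        ctr=(q.min(0)+q.max(0))/2; d=ctr-A
        out["lid"]=(len(q),ctr.round(1),round(float(np.hypot(*d)),1),round(float(np.degrees(np.arctan2(d[1],d[0]))%360),1),(q.max(0)-q.min(0)).round())
    m=(r>165)&(r<225)&(Q[...,2]>13)&(Q[...,2]<22)&(Q[...,0]<420)&(abs(Q[...,1])<80); q=Q[m][:,:2]
    if len(q): d=q.mean(0)-A; out["boss"]=(len(q),q.mean(0).round(1),round(float(np.degrees(np.arctan2(d[1],d[0]))%360),1))
    return c,out
E
python3 - <<'E'
from h import *
for n in("side","top"):
    c,o=look(n);print(n,o)
for a in (236,232,228,224,220): print(a,P(a,140,70)[:2].round(1),slide(P(a,140,70)))
E
```

```text
side {'posts': [44.4, 98.6, 225.7, 281.6, 339.2], 'lid': (273, array([548. , -66.6]), 15.6, 255.2, array([180., 117.])), 'boss': (33, array([376.1, -13.9]), 167.9)}
top {'posts': [33.6, 99.6, 232.1]}
236 [ 473.7 -167.6] [-0.0025 -0.011   0.0008]
232 [ 465.8 -161.8] [-0.0082 -0.0189  0.0008]
228 [ 458.3 -155.5] [-0.0134 -0.0272  0.0008]
224 [ 451.3 -148.8] [-0.018  -0.0358  0.0008]
220 [ 444.8 -141.5] [-0.022  -0.0447  0.0008]
```

```bash
python3 - <<'E'
from h import *
g=[240,238.5,237,235.5,234,232.5]+[232.5-1.6*i for i in range(1,21)]
p=[P(a,140,69) for a in g]
for k in range(0,25,5):
    print(g[k],[slide(p[k+j],state()["eef_pos"] if k==0 else p[k]).tolist()[:2] for j in range(1,6)])
E
```

```text
240 [[0.0014, -0.0062], [-0.001, -0.0091], [-0.0032, -0.0119], [-0.0054, -0.0149], [-0.0076, -0.0179]]
232.5 [[-0.0022, -0.0033], [-0.0042, -0.0066], [-0.0062, -0.0099], [-0.0081, -0.0134], [-0.0099, -0.0168]]
224.5 [[-0.0017, -0.0035], [-0.0033, -0.0071], [-0.0048, -0.0107], [-0.0062, -0.0144], [-0.0075, -0.018]]
216.5 [[-0.0012, -0.0037], [-0.0023, -0.0075], [-0.0033, -0.0113], [-0.0041, -0.0151], [-0.0049, -0.0189]]
208.5 [[-0.0007, -0.0039], [-0.0012, -0.0077], [-0.0017, -0.0116], [-0.002, -0.0155], [-0.0022, -0.0194]]
```

Emit:
step_arm(
  increments=[
    {"slide":[0,-0.0045,0],"roll":0},
    {"slide":[-0.001,-0.008,0],"roll":0},
    {"slide":[-0.003,-0.0115,0],"roll":0},
    {"slide":[-0.0055,-0.015,0],"roll":0},
    {"slide":[-0.0075,-0.018,0],"roll":0},
  ],
)

```text
t: 4.45
eef_pos: [466.1, -161.9, 69.7]
tcp_rot: [3.141, -0.0, 0.314]
ft_force: [0.8, -0.6, 0.2]
opening: 0.007
grip_force: 0.5
```

Emit:
step_arm(
  increments=[
    {"slide":[-0.002,-0.0033,0],"roll":0},
    {"slide":[-0.004,-0.0066,0],"roll":0},
    {"slide":[-0.006,-0.01,0],"roll":0},
    {"slide":[-0.008,-0.0134,0],"roll":0},
    {"slide":[-0.01,-0.0168,0],"roll":0},
  ],
)

```text
t: 5.08
eef_pos: [451.4, -148.9, 69.6]
tcp_rot: [3.141, -0.0, 0.314]
ft_force: [1.5, -1.3, 0.2]
opening: 0.006
grip_force: 0.5
```

```bash
python3 - <<'E'
from h import *
s=state();d=s["eef_pos"][:2]-A;print(s["eef_pos"],np.hypot(*d),np.degrees(np.arctan2(d[1],d[0]))%360,s["ft_force"])
for n in("side","top"):
    c,o=look(n);print(n,o)
    if n=="side":
        x,y,w,h=200,60,200,200
        k=cv2.resize(c["color"][y:y+h,x:x+w],None,fx=3,fy=3,interpolation=cv2.INTER_CUBIC);cv2.imwrite("pics/s3.png",k[:,:,::-1])
E
```

```text
[ 451.41980722 -148.94208637   69.64490841] 140.04047763048058 224.09209607676786 [ 1.51537459 -1.31796928  0.21436007]
side {'posts': [150.0, 213.0, 271.1], 'lid': (263, array([549.5, -75.1]), 23.8, 263.9, array([187., 109.])), 'boss': (32, array([376.2, -14.3]), 168.0)}
top {'posts': [23.5, 90.0, 219.9]}
```

View pics/s3.png

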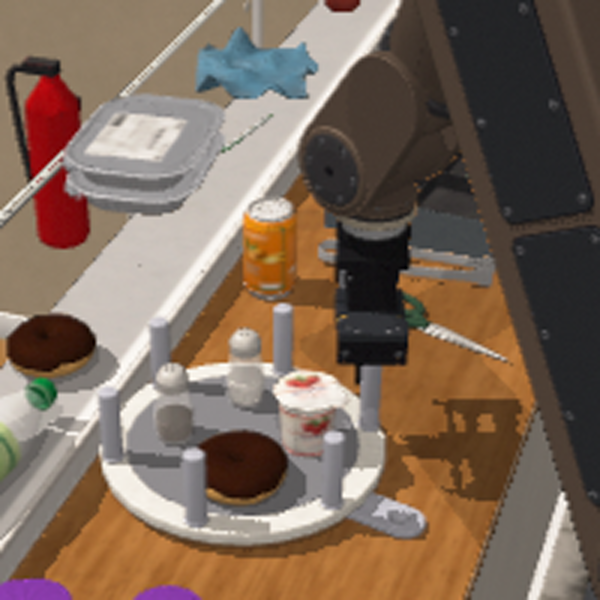

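The fingers are behind the post at crop (370,395). The turntable has turned about 10° clockwise and nothing else is touched, so I'll continue.

Emit:
step_arm(
  increments=[
    {"slide":[-0.0017,-0.0035,0],"roll":0},
    {"slide":[-0.0033,-0.007,0],"roll":0},
    {"slide":[-0.0048,-0.0107,0],"roll":0},
    {"slide":[-0.0062,-0.0144,0],"roll":0},
    {"slide":[-0.0075,-0.018,0],"roll":0},
  ],
)

```text
t: 5.9
eef_pos: [438.8, -134.1, 69.6]
tcp_rot: [3.141, -0.0, 0.314]
ft_force: [0.9, -1.2, 0.3]
opening: 0.005
grip_force: 0.5
```

Emit:
step_arm(
  increments=[
    {"slide":[-0.0012,-0.0037,0],"roll":0},
    {"slide":[-0.0023,-0.0075,0],"roll":0},
    {"slide":[-0.0033,-0.0113,0],"roll":0},
    {"slide":[-0.0041,-0.015,0],"roll":0},
    {"slide":[-0.0049,-0.0189,0],"roll":0},
  ],
)

```text
t: 6.52
eef_pos: [428.3, -117.6, 69.6]
tcp_rot: [3.141, -0.0, 0.314]
ft_force: [2.2, -1.0, 0.0]
opening: 0.008
grip_force: 0.6
```

```bash
python3 - <<'E'
from h import *
s=state();d=s["eef_pos"][:2]-A;print(s["eef_pos"],np.hypot(*d),np.degrees(np.arctan2(d[1],d[0]))%360,s["ft_force"])
for n in("side","top"):
    c,o=look(n);print(n,o)
    hsv=cv2.cvtColor(c["color"],cv2.COLOR_RGB2HSV);Q=cloud(c)
    m=(np.hypot(Q[...,0]-A[0],Q[...,1]-A[1])<112)&(abs(Q[...,2]-99)<4)&(Q[...,0]<A[0])&(hsv[...,2]>150)
    nl,lab,st,ce=cv2.connectedComponentsWithStats(m.astype(np.uint8))
    for i in range(1,nl):
        if st[i,4]>40:
            q=Q[lab==i][:,:2];d=(q.max(0)+q.min(0))/2-A;e=q.mean(0)-A
            print(st[i,4],np.ptp(q,0),np.hypot(*d),np.degrees(np.arctan2(d[1],d[0]))%360,np.hypot(*e),np.degrees(np.arctan2(e[1],e[0]))%360)
E
```

```text
[ 428.31838304 -117.64427712   69.63536156] 140.2576478131819 208.13763660190793 [ 2.22008852 -0.98343269  0.02025793]
side {'posts': [20.6, 72.4, 133.6, 201.9, 261.2, 318.2], 'lid': (278, array([548.5, -77.9]), 26.6, 262.4, array([191., 109.])), 'boss': (36, array([376.5, -14.5]), 168.1)}
234 [74.52119466 70.68374408] 62.20362212516142 186.81189130408245 61.2689547357093 184.53501212973353
top {'posts': [7.5, 75.9, 136.3, 200.1]}
```

Emit:
step_arm(
  increments=[
    {"slide":[-0.0007,-0.0039,0],"roll":0},
    {"slide":[-0.0012,-0.0077,0],"roll":0},
    {"slide":[-0.0017,-0.0116,0],"roll":0},
    {"slide":[-0.002,-0.0155,0],"roll":0},
    {"slide":[-0.0022,-0.0194,0],"roll":0},
  ],
)

```text
t: 7.35
eef_pos: [420.3, -99.8, 69.6]
tcp_rot: [3.141, -0.0, 0.314]
ft_force: [1.9, -0.3, 0.1]
opening: 0.003
grip_force: 0.7
```

Emit:
step_arm(
  increments=[
    {"slide":[-0.0001,-0.0035,0],"roll":0},
    {"slide":[-0.0001,-0.007,0],"roll":0},
    {"slide":[0,-0.0105,0],"roll":0},
    {"slide":[0.0002,-0.014,0],"roll":0},
    {"slide":[0.0002,-0.014,0],"roll":0},
  ],
)

```text
t: 7.98
eef_pos: [415.8, -86.3, 69.6]
tcp_rot: [-3.141, 0.001, 0.314]
ft_force: [-0.7, -0.3, -0.6]
opening: 0.009
grip_force: 0.0
```

```bash
cat >>h.py <<'E'
def tubs():
    s=state();d=s["eef_pos"][:2]-A;print(s["t"],s["eef_pos"],np.hypot(*d),np.degrees(np.arctan2(d[1],d[0]))%360,s["ft_force"])
    for n in("side","top"):
        c,o=look(n);print(n,o["posts"],o.get("boss"))
        Q=cloud(c);hsv=cv2.cvtColor(c["color"],cv2.COLOR_RGB2HSV)
        m=(np.hypot(Q[...,0]-A[0],Q[...,1]-A[1])<112)&(abs(Q[...,2]-99)<4)&(Q[...,0]<A[0])&(hsv[...,2]>150)
        nl,lab,st,ce=cv2.connectedComponentsWithStats(m.astype(np.uint8))
        for i in range(1,nl):
            if st[i,4]>40:
                q=Q[lab==i][:,:2];(cx,cy),rr=cv2.minEnclosingCircle(q.astype(np.float32))
                for f in((q.max(0)+q.min(0))/2,np.array([cx,cy]),q.mean(0)):
                    d=f-A;print(st[i,4],np.ptp(q,0),rr,f,np.hypot(*d),np.degrees(np.arctan2(d[1],d[0]))%360)
        # disc centre: circle fit to white rim
        m=(np.hypot(Q[...,0]-A[0],Q[...,1]-A[1])<165)&(abs(Q[...,2]-28)<2.5)
        q=Q[m][:,:2]; h=cv2.minEnclosingCircle(q.astype(np.float32));print(" disc",h)
    return c
E
python3 - <<'E'
from h import *
np.set_printoptions(precision=1,suppress=True)
tubs()
E
```

```text
7.975 [415.8 -86.3  69.6] 140.53934587918303 194.35504065479125 [-0.7 -0.3 -0.6]
side [3.8, 56.9, 97.8, 116.1, 181.2, 246.0, 300.7] (34, array([375.3, -14.4]), 168.2)
240 [72.8 72.3] 40.10442352294922 [492.1 -40.1] 60.97303711207239 169.1837938244282
240 [72.8 72.3] 40.10442352294922 [491.  -37.6] 62.538273383746 167.14222107452608
240 [72.8 72.3] 40.10442352294922 [492.7 -39. ] 60.60504499558083 168.1437520555161
 disc ((559.1712646484375, -56.78281784057617), 152.7467803955078)
top [61.1, 121.0, 184.2] None
 disc ((556.1573486328125, -60.15006637573242), 150.70289611816406)
```

The lid radius reads 61 mm, which doesn't match the given 65–75, so the axis estimate needs refining. I'll back off and measure with a clear view.

Emit:
step_arm(
  increments=[
    {"slide":[0,0.015,0],"roll":0},
    {"slide":[0,0.03,0],"roll":0},
    {"slide":[-0.005,0.035,-0.04],"roll":0},
    {"slide":[-0.005,0.035,-0.09],"roll":0},
    {"slide":[-0.005,0.035,-0.14],"roll":0},
  ],
)

```text
t: 8.8
eef_pos: [422.2, -122.6, 211.3]
tcp_rot: [-3.142, 0.0, 0.313]
ft_force: [0.6, -0.6, -0.2]
opening: 0.007
grip_force: 0.0
```

Emit:
step_arm(
  increments=[
    {"slide":[0,0.05,-0.005],"roll":0},
    {"slide":[0,0.105,-0.005],"roll":0},
    {"slide":[0,0.16,-0.005],"roll":0},
    {"slide":[0,0.215,-0.005],"roll":0},
    {"slide":[0,0.27,-0.005],"roll":0},
  ],
)

```text
t: 9.43
eef_pos: [505.5, -381.4, 214.6]
tcp_rot: [3.142, 0.0, 0.313]
ft_force: [1.0, 0.6, -0.6]
opening: 0.005
grip_force: 0.0
```

```bash
python3 - <<'E'
from h import *
np.set_printoptions(precision=1,suppress=True)
from scipy.optimize import least_squares
tubs()
for n in("side","top"):
    c=imaging.read_camera(n);a=[at_z(c,m["uv"],28) for m in mark_of(n,"axis")];print(n,"axis",a)
    Q=cloud(c);hsv=cv2.cvtColor(c["color"],cv2.COLOR_RGB2HSV)
    r=np.hypot(Q[...,0]-A[0],Q[...,1]-A[1])
    ps=np.array(posts(n,c))
    # fit posts hexagon
    f=lambda p:[min(np.linalg.norm(x-[p[0]+138*np.cos(p[2]+k*np.pi/3),p[1]+138*np.sin(p[2]+k*np.pi/3)]) for k in range(6)) for x in ps]
    best=min((least_squares(f,[552,-51,t],loss="soft_l1",f_scale=4) for t in np.radians([0,15,30,45])),key=lambda s:s.cost)
    print("hex",best.x[:2],np.degrees(best.x[2])%60,np.array(f(best.x)))
    # post tops from depth
    m=((r>115)&(r<165)&(abs(Q[...,2]-113)<4)).astype(np.uint8);nl,lab,st,ce=cv2.connectedComponentsWithStats(m)
    pt=np.array([Q[lab==i][:,:2].mean(0) for i in range(1,nl) if st[i,4]>4])
    if len(pt)>=3:
        ps=pt;best=min((least_squares(f,[552,-51,t],loss="soft_l1",f_scale=3) for t in np.radians([0,15,30,45])),key=lambda s:s.cost);print("hexdepth",best.x[:2],np.degrees(best.x[2])%60,np.array(f(best.x)),[st[i,4] for i in range(1,nl)])
    m=(r<165)&(abs(Q[...,2]-28)<2.5);q=Q[m][:,:2].astype(np.float32);h=cv2.convexHull(q)[:,0]
    g=least_squares(lambda p:np.hypot(h[:,0]-p[0],h[:,1]-p[1])-p[2],[552,-51,150],loss="soft_l1",f_scale=2);print("discfit",g.x,len(h),np.abs(g.fun).mean())
    x,y,w,hh=(220,160,135,95) if n=="side" else (255,160,95,80)
    k=cv2.resize(c["color"][y:y+hh,x:x+w],None,fx=5.9,fy=5.9,interpolation=cv2.INTER_CUBIC);cv2.imwrite("pics/%s4.png"%n,k[:,:,::-1])
    np.save(n+".npy",c,allow_pickle=True)
E
```

```text
9.425 [ 505.5 -381.4  214.6] 333.1512594274316 261.97188875979987 [ 1.   0.6 -0.6]
side [3.8, 60.4, 180.0, 303.5] (29, array([376.5, -14.4]), 168.1)
242 [70.8 68.7] 39.41877365112305 [493.1 -40.4] 59.949590721515534 169.28456359199876
242 [70.8 68.7] 39.41877365112305 [492.1 -36.6] 61.71120086400033 166.0584392284377
242 [70.8 68.7] 39.41877365112305 [492.2 -39.3] 61.018075868314234 168.50165421047322
 disc ((561.0156860351562, -55.11902618408203), 152.38833618164062)
top [61.5, 119.1, 355.9] None
45 [48.7 28.6] 27.44580841064453 [500.2 -25. ] 58.16582245098015 152.86583553793898
45 [48.7 28.6] 27.44580841064453 [500.2 -26.5] 57.501853948605664 154.2687426798015
45 [48.7 28.6] 27.44580841064453 [502.1 -23.9] 57.04371331285988 151.03600065907298
 disc ((566.7846069335938, -45.877655029296875), 151.71170043945312)
side axis [array([557.3, -40.2,  28. ]), array([569.5,  14.9,  28. ])]
hex [554.5 -53.2] 1.7307725866954797 [ 9.4 24.7 22.   7.   2.7 20.3]
hexdepth [553.3 -51.9] 1.3351109949239799 [7.9 9.3 8.2 8.7 9.7 9.6] [np.int32(22), np.int32(21), np.int32(21), np.int32(22), np.int32(25), np.int32(24)]
discfit [560.9 -54.9 150.2] 33 0.932288987450866
top axis [array([575.3, -58.5,  28. ])]
hex [552.1 -51.4] 2.710111026367032 [17.8 14.6 14.6]
hexdepth [552.2 -51.5] 58.51283505144738 [ 5.   7.9 10.8] [np.int32(16), np.int32(12), np.int32(13)]
discfit [560.7 -54.1 144.4] 27 10.39298014606409
```

View pics/side4.png

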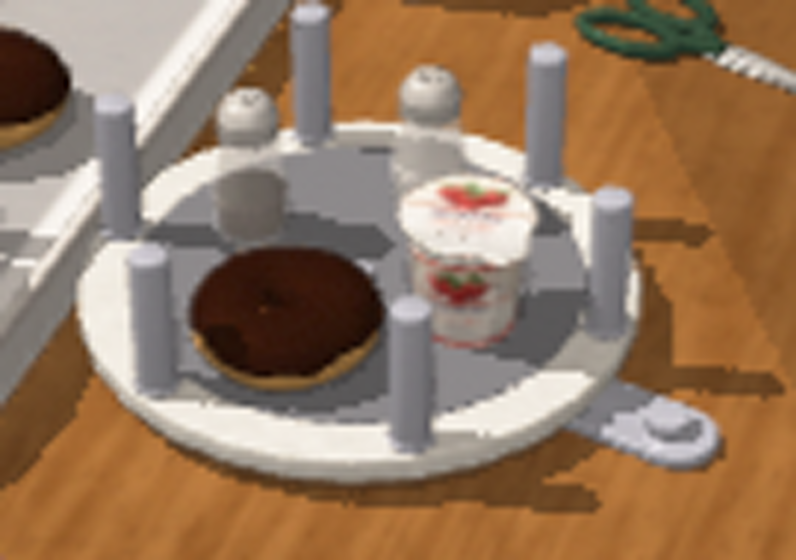

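View pics/top4.png

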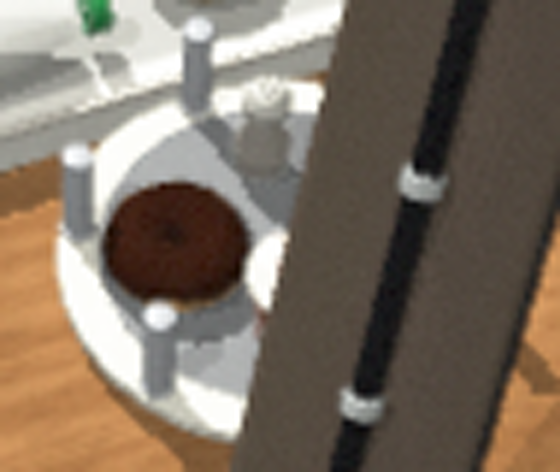

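Side crop: the tub at (468,270) stands roughly between the axis and the tongue boss at (670,422). The clean disc fit puts the axis at about (561,-55), which gives r = 70, as it should. I'll check that against the six post tops.

```bash
python3 - <<'E'
from h import *
from scipy.optimize import least_squares
np.set_printoptions(precision=1,suppress=True)
c=np.load("side.npy",allow_pickle=True).item()
Q=cloud(c);r=np.hypot(Q[...,0]-558,Q[...,1]+54)
m=((r>110)&(r<170)&(abs(Q[...,2]-113)<4)).astype(np.uint8);nl,lab,st,ce=cv2.connectedComponentsWithStats(m)
pt=np.array([np.r_[Q[lab==i][:,:2].mean(0)] for i in range(1,nl) if st[i,4]>8]);print(pt)
g=least_squares(lambda p:np.hypot(*(pt-p[:2]).T)-p[2],[558,-54,138]);ax=g.x[:2];print("circle",g.x,g.fun,"mean",pt.mean(0))
an=np.degrees(np.arctan2(*(pt-ax).T[::-1]))%360;print(np.sort(an))
# rgb-only: at_z of tops' pixel centroids at 113
pp=np.array([at_z(c,ce[i],113)[:2] for i in range(1,nl) if st[i,4]>8]);print("rgbmean",pp.mean(0))
# lid: plane pixel centroid, bbox, ellipse; base via mark_of
m=((r<112)&(abs(Q[...,2]-99)<4)&(Q[...,0]<A[0]+5)&(c["color"].max(2)>150)).astype(np.uint8)
nl,lab,st,ce=cv2.connectedComponentsWithStats(m);i=1+np.argmax(st[1:,4])
cn=max(cv2.findContours((lab==i).astype(np.uint8),0,1)[0],key=cv2.contourArea)
e=cv2.fitEllipse(cn);lid=[("ell",at_z(c,e[0],99)[:2]),("cen",at_z(c,ce[i],99)[:2]),("dep",Q[lab==i][:,:2].mean(0))]
c2=imaging.read_camera("side")
for t in mark_of("side","tub"):
    p=at_z(c2,t["uv"],28)[:2]
    if np.hypot(*(p-ax))<110: lid.append(("mark",p))
hb=(abs(Q[...,0]-376)<20)&(abs(Q[...,1]+14)<25)
tg=(Q[...,2]>4)&(Q[...,2]<25)&(np.hypot(Q[...,0]-ax[0],Q[...,1]-ax[1])>162)&(abs(Q[...,1]+20)<45)&(Q[...,0]<420)
q=Q[tg][:,:2];print("tongue pts",len(q),np.hypot(*(q-ax).T).max())
bt=hb&(Q[...,2]>14.5)&(Q[...,2]<21);lid+=[("tongue",q.mean(0)),("boss",Q[bt][:,:2].mean(0))]
for a in(ax,np.array([561,-55.])):
    print("axis",a)
    for n,p in lid: d=p-a;print(n,p,np.hypot(*d),np.degrees(np.arctan2(d[1],d[0]))%360)
E
```

```text
[[ 632.2 -173.3]
 [ 494.9 -178.1]
 [ 698.   -53.4]
 [ 422.9  -59.5]
 [ 627.2   63.2]
 [ 489.8   61.1]]
circle [560.2 -56.8 137.5] [-0.5  0.4  0.3 -0.1 -0.  -0.1] mean [560.8 -56.7]
[  1.4  60.8 120.9 181.1 241.7 301.7]
rgbmean [560.2 -55. ]
tongue pts 319 694.8408115856118
axis [560.2 -56.8]
ell [491.4 -36.9] 71.60352730307643 163.922159528011
cen [491.6 -37.4] 71.34164070589372 164.23480828971637
dep [492.1 -39. ] 70.36987934379097 165.39912120113715
mark [495.7 -37. ] 67.4426532857809 162.9776824504592
tongue [135.3  -8.9] 427.6262061663308 173.56978460218664
boss [375.4 -12.5] 190.08863503403182 166.53281023626405
axis [561. -55.]
ell [491.4 -36.9] 71.8742305202793 165.4480468312657
cen [491.6 -37.4] 71.62283692630184 165.76495907580534
dep [492.1 -39. ] 70.69007115472971 166.94493519527805
mark [495.7 -37. ] 67.68346104521316 164.60127570052197
tongue [135.3  -8.9] 428.1926815001373 173.81676184756586
boss [375.4 -12.5] 190.4302592656264 167.10471018217922
```

The posts' circle fit is excellent (r = 137.5, residuals under 0.5 mm), giving axis (560,-56). The tub is at about 165.3° and the tongue at about 165.1–166.5°, so it's nearly aligned. I'll clear the arm for a cross-check from the top camera.

Emit:
step_arm(
  increments=[
    {"slide":[-0.05,0.01,0],"roll":0},
    {"slide":[-0.1,0.02,0],"roll":0},
    {"slide":[-0.15,0.03,0],"roll":0},
    {"slide":[-0.2,0.04,0],"roll":0},
    {"slide":[-0.25,0.05,0],"roll":0},
  ],
)

```text
t: 10.65
eef_pos: [281.9, -503.5, 215.0]
tcp_rot: [3.141, -0.0, 0.314]
ft_force: [-0.2, -0.9, 0.8]
opening: 0.004
grip_force: 0.0
```

Emit:
step_arm(
  increments=[
    {"slide":[-0.05,0.02,0],"roll":0},
    {"slide":[-0.1,0.04,0],"roll":0},
    {"slide":[-0.15,0.06,0],"roll":0},
    {"slide":[-0.19,0.07,0],"roll":0},
    {"slide":[-0.19,0.07,0],"roll":0},
  ],
)

```text
t: 11.28
eef_pos: [122.0, -629.2, 214.4]
tcp_rot: [3.141, 0.0, 0.311]
ft_force: [0.4, 0.4, -0.4]
opening: 0.004
grip_force: 0.0
```

```bash
cat > m.py <<'E'
from h import *
from scipy.optimize import least_squares
np.set_printoptions(precision=1,suppress=True)
print(state()["eef_pos"],state()["t"])
for n in("side","top"):
    cs=[imaging.read_camera(n) for _ in range(4)];c=cs[0]
    z=np.stack([k["z_map"] for k in cs]);c["z_map"]=np.where((z==0).any(0),0,z.mean(0))
    Q=cloud(c);r=np.hypot(Q[...,0]-560.2,Q[...,1]+56)
    def comps(m,k):
        nl,lab,st,ce=cv2.connectedComponentsWithStats(m.astype(np.uint8));return [(lab==i,ce[i]) for i in range(1,nl) if st[i,4]>k]
    P2=comps((r>115)&(r<160)&(abs(Q[...,2]-113)<4),6)
    L=max(comps((r<112)&(abs(Q[...,2]-99)<4)&(Q[...,0]<545)&(c["color"].max(2)>150),20),key=lambda t:t[0].sum())
    near=(Q[...,0]<420)&(abs(Q[...,1]+14)<60)
    B=max(comps(near&(r>165)&(r<222)&(Q[...,2]>14.5)&(Q[...,2]<22),3),key=lambda t:t[0].sum(),default=None)
    T=near&(r>175)&(r<230)&(Q[...,2]>4)&(Q[...,2]<25)
    for mode in("depth","rgb"):
        f=(lambda t,h:Q[t[0]][:,:2].mean(0)) if mode=="depth" else (lambda t,h:at_z(c,t[1],h)[:2])
        pt=np.array([f(t,113) for t in P2])
        g=least_squares(lambda p:np.hypot(*(pt-p[:2]).T)-138,[560,-56]);a=g.x[:2]
        print(n,mode,len(pt),"axis",a,g.fun)
        for nm,p in [("lid",f(L,99))]+([("boss",f(B,18))] if B is not None else [])+([("tongue",Q[T][:,:2].mean(0))] if T.sum() else []):
            d=p-a;print("  ",nm,p,np.hypot(*d),np.degrees(np.arctan2(d[1],d[0]))%360)
E
python3 m.py
```

```text
[ 122.  -629.2  214.4] 11.275
side depth 6 axis [561.  -57.3] [-0.1  0.2  0.1 -0.2 -0.2  0.2]
   lid [492.1 -39.5] 71.25822726644853 165.48613270209805
   boss [376. -15.] 189.80950329163565 167.13013746179632
   tongue [371.2 -10.2] 195.61186631188883 166.06209508372586
side rgb 6 axis [560.3 -55.6] [-0.2 -0.1 -0.3 -0.5 -0.3  0. ]
   lid [491.3 -37.2] 71.43140108504957 165.09202842090224
   boss [375.8 -14.1] 189.16942806239413 167.32004527341502
   tongue [371.2 -10.2] 194.53627261660142 166.495238127788
top depth 6 axis [556.9 -60.3] [-0.   0.3 -0.8 -0.6  0.5 -0.2]
   lid [489.9 -43.2] 69.14433361065304 165.70168104610892
   boss [372.7 -17.2] 189.256328528484 166.84394208073584
   tongue [375.2 -11.1] 188.2709790157588 164.8688931103529
top rgb 6 axis [556.5 -60. ] [-0.4 -0.1 -0.9 -0.6  0.2 -0.6]
   lid [489.2 -42.8] 69.38914343867971 165.67822058224763
   boss [372.4 -17. ] 189.06550447718564 166.86585799848183
   tongue [375.2 -11.1] 187.7425134287604 164.9214340504604
```

Both cameras agree: the tub is at about 165.5° and the tongue at about 166.5°, roughly 1° (1 mm) apart. The arm is clear, so I'll hand it in.

```bash
python3 -c "
from cell import env
print(env.job_done())"
```

```text
the job is handed in; nothing more can be done
None
```

I turned the carousel about 42° clockwise by pushing one post with closed fingers; the yoghurt tub now stands in front of the tongue (within about 1° by both cameras), the arm is clear, and the job is handed in.

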